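Put the impact sockets back in the drawer insert

ROBOT

A 7-joint arm with a two-finger parallel gripper is mounted at the origin on the work surface. World frame = base frame: x ahead of the robot, y to its left, z up, the work surface at z = 0. Lengths are in mm, angles in rad, forces in N, time in s.
With the tool pointing down it reaches from about 350 to 900 mm from the base axis. Payload 7.2 kg.
Tool frame: the origin (TCP) lies at the very end of the fingers, on their centre line; the grasp point (between the pads) lies 19 mm behind it; z points along the fingers, y is the line along which they close (so a half turn about z gives the same grasp; the last joint's range is limited). The gripper opens to 88 mm and grips with 3 to 60 N. Pads are 20 mm wide; open, the fingers measure 115 mm over their backs; the gripper's body (75 mm by 178 mm) begins 61 mm behind the grasp point.
Start: joints at [-0.068, 0.411, -0.013, 1.596, 0.006, 1.134, -0.082], TCP at [625.004, -0.011, 202.053] pointing down, gripper open.
Joint ranges: [-2.95, 2.95], [-0.29, 1.99], [-1.47, 1.44], [0.14, 2.54], [-1.03, 4.17], [0.13, 1.85], [-2.86, 2.86]. Speed limits (rad/s): [2.39, 2.39, 3.01, 3.01, 3.14, 3.14, 3.14].

INTERFACE

Orientations are given as a 3x3 rotation matrix whose columns are the frame's x, y, z axes.
In Python, from bench import bot gives the robot as it stands. Calls block until the motion is done:
- bot.move_pose(position, orientation): joint-space move of the TCP to a pose.
- bot.servo_line(position, frame=None, velocity=150): straight line of the TCP; frame=None keeps the orientation; velocity is the mean speed in mm/s.
- bot.set_joints(angles): joint-space move.
- bot.command_gripper(opening, strength=None): opening from 0.0 (shut) to 1.0 (fully open); strength is the grip in N (None keeps the last); returns when the fingers have stopped.
- bot.dwell(seconds).
- bot.inverse_kinematics(position, orientation): joint angles nearest the present ones, or None.
- bot.get_state(): the state.
- bot.read_camera(name): name is "scene" or "side" or "wrist"; returns (picture, depth): 400x640x3 uint8, blue, green, red; 400x640 float32, mm along the optical axis (not along the pixel's ray), 0 where there is no reading.
- bot.camera_model(name): a dict with "fx", "fy", "cx", "cy" (pixels), "k1" (the pictures are not rectified: a ray, as slopes to the right and down, at radius r is drawn at 1 + k1 r^2 times it, then the intrinsics apply), "extrinsics" (4x4, takes a point from camera to world coordinates). Camera axes: x right, y down, z forward; pixel columns grow to the right and rows downward; lengths in mm; the calibration is good to about 2 mm. A picture is of the moment at which its call begins: read the wrist's pose just before it. camera_model takes no time and is no camera call; for the wrist camera it gives the pose at the moment of the call.
A pose or a line that the arm cannot do raises bot.MotionError and nothing moves.
- bot.job_done(): hands the job in; it is judged then, once.
The state is a dict: "t": time; "joints": joint angles; "joint_velocities": joint speeds; "effort": joint torques, N m; "tcp_pos": TCP position; "tool_rot": TCP orientation; "wrist_force": force on the tool from outside, world axes, zero at the start; "wrist_torque": the same for the moment, N m; "finger_gap": opening from 0.0 (shut) to 1.0 (fully open); "grip_force": force on a finger pad.
Only numpy, scipy, OpenCV 4.12 (cv2) and the standard library are available. Lean on these libraries where they do the work, as an engineer would, in place of code of your own. Each camera call takes 0.05 s, during which the arm holds its last target. There are 200 camera calls.

TASK

The four black impact sockets are standing about on the bench: put each one back in the grey holder block whose pocket is its size, standing upright with its hexagon still up and its foot fully down on the pocket's floor. Lower each one in rather than dropping it, and leave the oil filter and the wheel bearing where they are.

Things in the scene. Friction and masses are not known exactly. Their poses are not given: they have to be found in the camera images.
- socket_a: the smallest impact socket: a black steel cylinder 26 mm in diameter and 56 mm tall with a 17 mm hexagon recess in its top, standing upright on the bench; its lowest 18 mm are a slightly slimmer foot, 24.5 mm across with a small bevel underneath; about 0.14 kg. Origin: centre of its underside, z up along its axis. Grip it by the upper half of its round wall.
- socket_b: the second smallest impact socket: a black steel cylinder 37 mm in diameter and 58 mm tall with a 27 mm hexagon recess in its top, standing upright on the bench; its lowest 18 mm are a slightly slimmer foot, 35 mm across with a small bevel underneath; about 0.26 kg. Origin: centre of its underside, z up along its axis. Grip it by the upper half of its round wall.
- socket_c: the second largest impact socket: a black steel cylinder 48 mm in diameter and 61 mm tall with a 36 mm hexagon recess in its top, standing upright on the bench; its lowest 18 mm are a slightly slimmer foot, 46 mm across with a small bevel underneath; about 0.43 kg. Origin: centre of its underside, z up along its axis. Grip it by the upper half of its round wall.
- socket_d: the largest impact socket: a black steel cylinder 60 mm in diameter and 64 mm tall with a 46 mm hexagon recess in its top, standing upright on the bench; its lowest 18 mm are a slightly slimmer foot, 57 mm across with a small bevel underneath; about 0.68 kg. Origin: centre of its underside, z up along its axis. Grip it by the upper half of its round wall.
- holder_a: the fixed grey holder block with the smallest pocket, for the 26 mm socket: 84 mm square, 22 mm tall, with a round pocket 32 mm across and 14 mm deep in the centre of its top. Origin: centre of its underside, x and y along its sides; pocket floor 8 mm, block top 22 mm above it. It stands in a 2 by 3 grid of blocks, 92 mm apart (the other two: driver bits and washers, at most 32 mm tall).
- holder_b: the fixed grey holder block with the second smallest pocket, for the 37 mm socket: 84 mm square, 22 mm tall, with a round pocket 43 mm across and 14 mm deep in the centre of its top. Origin: centre of its underside, x and y along its sides; pocket floor 8 mm, block top 22 mm above it. It stands in a 2 by 3 grid of blocks, 92 mm apart (the other two: driver bits and washers, at most 32 mm tall).
- holder_c: the fixed grey holder block with the second largest pocket, for the 48 mm socket: 84 mm square, 22 mm tall, with a round pocket 54 mm across and 14 mm deep in the centre of its top. Origin: centre of its underside, x and y along its sides; pocket floor 8 mm, block top 22 mm above it. It stands in a 2 by 3 grid of blocks, 92 mm apart (the other two: driver bits and washers, at most 32 mm tall).
- holder_d: the fixed grey holder block with the largest pocket, for the 60 mm socket: 84 mm square, 22 mm tall, with a round pocket 66 mm across and 14 mm deep in the centre of its top. Origin: centre of its underside, x and y along its sides; pocket floor 8 mm, block top 22 mm above it. It stands in a 2 by 3 grid of blocks, 92 mm apart (the other two: driver bits and washers, at most 32 mm tall).
- oil_filter: a bystander: a white oil filter, an upright cylinder 66 mm in diameter and 65 mm tall, fluted round its top, closed, loose among the sockets. Origin: centre of its underside. Leave it where it is.
- wheel_bearing: a bystander: a bright steel ball bearing, 52 mm in outer diameter and 15 mm tall, lying flat and loose among the sockets. Origin: centre of its underside. Leave it where it is.
Not all that is in view belongs to the job. Leave any green or yellow look-alike of the socket_b alone.

How it is judged (in metres and radians):
At the end, for the whole second after the job is handed in: Each of the four sockets stands upright (within 0.1 rad, hexagon up) in its own holder's pocket, within 8 mm of the pocket's centre and with its underside within 3 mm of the pocket's floor, released and at rest; the oil filter and the wheel bearing are within 30 mm of where they were (horizontal distance between socket_a and holder_a below 0.008 m and z of socket_a in the frame of holder_a between 0.004 and 0.011 m and angle between each of socket_a, socket_b, socket_c, socket_d's own z axis and vertical below 0.1 rad and linear speed of each of socket_a, socket_b, socket_c, socket_d below 0.02 m/s and horizontal distance between socket_b and holder_b below 0.008 m and z of socket_b in the frame of holder_b between 0.004 and 0.011 m and horizontal distance between socket_c and holder_c below 0.008 m and z of socket_c in the frame of holder_c between 0.004 and 0.011 m and horizontal distance between socket_d and holder_d below 0.008 m and z of socket_d in the frame of holder_d between 0.004 and 0.011 m and distance of each of oil_filter, wheel_bearing from where it was at the start of the episode below 0.03 m); the robot touches nothing.
It fails at once if a socket is dropped (falls faster than 0.7 m/s, as from more than 25 mm, with no finger on it) ((linear speed of socket_a above 0.7 m/s and contact force between the fingers and socket_a below 0.05 N) or (linear speed of socket_b above 0.7 m/s and contact force between the fingers and socket_b below 0.05 N) or (linear speed of socket_c above 0.7 m/s and contact force between the fingers and socket_c below 0.05 N) or (linear speed of socket_d above 0.7 m/s and contact force between the fingers and socket_d below 0.05 N)).
It fails at once if the oil filter is shifted by more than 30 mm or knocked over (distance of oil_filter from where it was at the start of the episode above 0.03 m or angle between oil_filter's own z axis and vertical above 0.5 rad).
It fails at once if the wheel bearing is shifted by more than 30 mm or knocked over (distance of wheel_bearing from where it was at the start of the episode above 0.03 m or angle between wheel_bearing's own z axis and vertical above 0.5 rad).
It also fails if it takes over 102 s, if anything falls off the work surface, if the arm or the gripper's body presses on something with over 40 N, if the wrist force passes 120 N, or if a joint passes its speed limit or range.

## Working session

There is one attempt and no reset: what is moved stays moved. The work goes in short steps, each a Python script; the robot and the scene stay as the last script left them, time stands still between calls to the robot, and variables do not carry over. Pictures are saved under pics/ and viewed, at most 14 in all, crops included, and the job is handed in when it is done.

```bash
mkdir -p pics; ls; cat > h.py <<'E'
import numpy as np, cv2
from bench import bot
def cam(n):
    m=bot.camera_model(n); p,d=bot.read_camera(n); return m,p,d
def rays(m,uv):
    K=np.array([[m['fx'],0,m['cx']],[0,m['fy'],m['cy']],[0,0,1.]])
    return cv2.undistortPoints(np.float64(uv).reshape(-1,1,2),K,np.array([m['k1'],0,0,0.])).reshape(-1,2)
def plane(m,uv,z):
    T=np.array(m['extrinsics']); r=np.c_[rays(m,uv),np.ones(len(np.reshape(uv,(-1,2))))]@T[:3,:3].T
    o=T[:3,3]; return o+r*((z-o[2])/r[:,2])[:,None]
def cloud(m,d):
    h,w=d.shape; u,v=np.meshgrid(np.arange(w),np.arange(h)); uv=np.c_[u.ravel(),v.ravel()]
    r=np.c_[rays(m,uv),np.ones(h*w)]*d.reshape(-1,1); T=np.array(m['extrinsics'])
    return (r@T[:3,:3].T+T[:3,3]).reshape(h,w,3)
E
python3 - <<'E'
from h import *
for n in('scene','side','wrist'):
    m,p,d=cam(n); cv2.imwrite(f'pics/{n}0.png',p); np.savez(f'{n}0',p=p,d=d,m=m)
    T=np.array(m['extrinsics']);print(n,m['fx'],m['k1'],T.round(2).tolist(),(d>0).mean())
print(bot.get_state()['t'],np.round(bot.get_state()['tool_rot'],3))
E
```

```text
pics
scene 489.92484004394237 -0.12266550594304024 [[0.75, 0.37, -0.55, 1044.45], [0.66, -0.4, 0.63, -645.54], [0.01, -0.84, -0.54, 617.59], [0.0, 0.0, 0.0, 1.0]] 0.99607421875
side 428.1291188909706 -0.04870086221857049 [[0.95, -0.24, 0.19, 335.57], [-0.31, -0.73, 0.61, -566.51], [-0.0, -0.63, -0.77, 745.75], [0.0, 0.0, 0.0, 1.0]] 0.99615625
wrist 341.42681489124715 -0.030834017606531008 [[1.0, 0.0, -0.0, 625.98], [0.0, -0.95, -0.3, 82.08], [-0.0, 0.3, -0.95, 384.06], [0.0, 0.0, 0.0, 1.0]] 0.9959140625
0.15 [[-0.     1.    -0.001]
 [ 1.     0.    -0.   ]
 [-0.    -0.001 -1.   ]]
```

View pics/scene0.png

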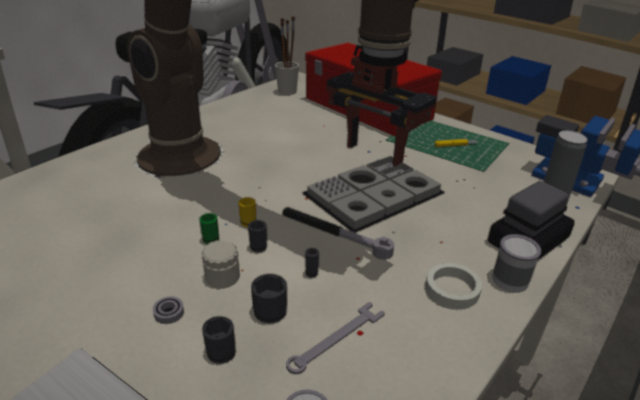

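View pics/wrist0.png

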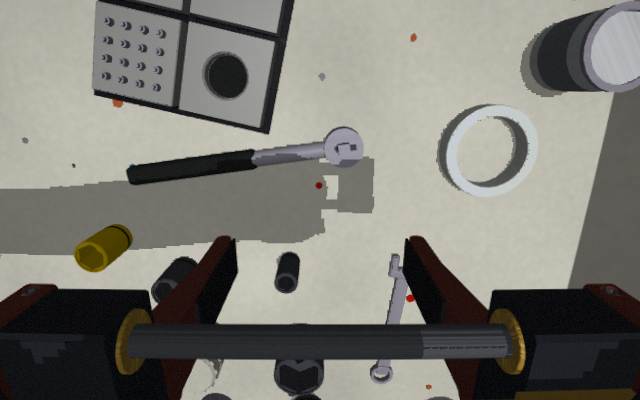

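View pics/side0.png

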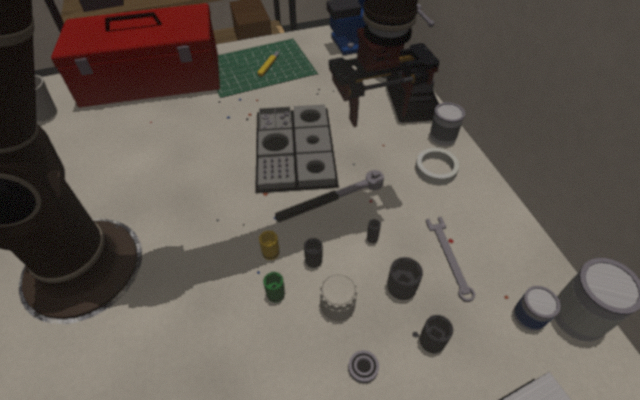

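Black candidates in the scene view are b at (258,235), a at (312,262), d at (269,297) and c at (219,338). The look-alikes are green (209,227) and yellow (247,210), and the bystanders are the filter (221,263) and the bearing (168,309). The holders form a 2x3 grid near (375,190). I'll choose the four black cylinders by diameter and measure them from both fixed views.

```bash
cat > meas.py <<'E'
from h import *
for n in('side','scene'):
    f=np.load(n+'0.npz',allow_pickle=True); m=f['m'].item(); p,d=f['p'],f['d']
    P=cloud(m,d); X,Y,Z=P[...,0],P[...,1],P[...,2]
    ok=(d>0)&(X>330)&(X<950)&(Y<330)&(Y>-450)
    print(n,'bench z',np.median(Z[ok&(abs(Z)<10)]).round(1))
    k,l,s,c=cv2.connectedComponentsWithStats((ok&(Z>9)&(Z<80)).astype(np.uint8))
    for i in range(1,k):
        if s[i,4]<60: continue
        q=P[l==i]; zt=np.percentile(q[:,2],97); t=q[q[:,2]>zt-4][:,:2].astype(np.float32)
        (x,y),r=cv2.minEnclosingCircle(t)
        print(c[i].round(),'n',s[i,4],'ztop',zt.round(1),'xy',round(x,1),round(y,1),'dia',round(2*r,1),'bgr',np.median(p[l==i],0))
        if s[i,4]>2000 and zt<45:
            t=q[(q[:,2]>17)&(q[:,2]<27)][:,:2].astype(np.float32); print('  RECT',cv2.minAreaRect(t),cv2.boxPoints(cv2.minAreaRect(t)).round().tolist())
            # pockets: holes in the block-top mask, contour cast to block top plane
            M=((l==i)&(Z>17)).astype(np.uint8)
            C,H=cv2.findContours(M,cv2.RETR_CCOMP,cv2.CHAIN_APPROX_NONE)
            for cc,h in zip(C,H[0]):
                if h[3]>=0 and cv2.contourArea(cc)>40:
                    w=plane(m,cc.reshape(-1,2),22)[:,:2].astype(np.float32)
                    e=cv2.fitEllipse(w); print('  hole',cc.mean((0,1)).round(),np.round(e[0],1),np.round(e[1],1))
E
python3 meas.py
```

```text
side bench z -0.1
[428. 114.] n 1892 ztop 79.6 xy 856.6 176.6 dia 196.1 bgr [34. 35. 37.]
[313. 145.] n 2715 ztop 28.1 xy 548.4 186.6 dia 277.1 bgr [88. 92. 96.]
  RECT ((552.3550415039062, 187.14730834960938), (270.708740234375, 84.09562683105469), 76.97882080078125) [[481.0, 65.0], [563.0, 46.0], [624.0, 310.0], [542.0, 328.0]]
  hole [315. 167.] [531.6  96.9] [39.6 42.5]
  hole [312. 141.] [551.2 184. ] [30.  31.9]
  hole [310. 116.] [572.6 273.6] [51.3 54.2]
[286. 112.] n 63 ztop 26.9 xy 516.5 312.3 dia 38.4 bgr [67. 68. 73.]
[276. 157.] n 2132 ztop 33.2 xy 441.8 116.5 dia 77.8 bgr [77.5 80.  84. ]
  RECT ((460.7934265136719, 200.3520050048828), (257.167724609375, 84.40632629394531), 76.87181091308594) [[390.0, 85.0], [473.0, 66.0], [531.0, 316.0], [449.0, 335.0]]
  hole [276. 143.] [462.1 204.9] [63.4 65.9]
[437. 165.] n 750 ztop 26.3 xy 807.9 20.3 dia 102.1 bgr [111. 118. 120.]
[332. 195.] n 1160 ztop 29.4 xy 649.9 23.2 dia 41.6 bgr [53.5 54.  58. ]
[374. 229.] n 269 ztop 56.8 xy 588.4 -118.9 dia 27.1 bgr [39. 42. 44.]
[269. 243.] n 470 ztop 58.6 xy 378.1 -87.1 dia 38.1 bgr [33
[... 1056 characters left out ...]
 31.1 xy 654.2 25.8 dia 20.1 bgr [53. 52. 54.]
[525. 246.] n 3173 ztop 78.6 xy 890.1 204.5 dia 243.3 bgr [31. 30. 32.]
[217. 253.] n 1961 ztop 66.0 xy 472.2 -236.8 dia 66.0 bgr [64. 71. 72.]
[518. 246.] n 232 ztop 80.0 xy 881.4 123.1 dia 60.7 bgr [133. 134. 137.]
[312. 261.] n 358 ztop 55.1 xy 589.5 -118.6 dia 27.3 bgr [29.  28.  28.5]
[453. 284.] n 1277 ztop 26.2 xy 810.0 20.7 dia 102.4 bgr [107. 114. 115.]
[269. 296.] n 1524 ztop 64.1 xy 601.2 -239.2 dia 61.8 bgr [28. 27. 27.]
[168. 308.] n 483 ztop 16.1 xy 474.2 -360.3 dia 55.3 bgr [76. 73. 76.]
[219. 338.] n 1275 ztop 60.9 xy 609.2 -353.8 dia 49.9 bgr [27. 26. 27.]
[306. 395.] n 303 ztop 63.4 xy 791.5 -357.8 dia 53.3 bgr [103. 103. 106.]
```

The measured sizes and heights match the descriptions. The sockets are a (589,-119), b (457,-131), c (608,-355) and d (600,-239). The pockets are a (552,184), b (532,96), c (574,274) and d (463,205), which fits the 92 mm grid. Next is one close wrist look at each group to check.

```bash
cat > look.py <<'E'
from h import *
R=np.array(bot.get_state()['tool_rot']).round()
for n,pos in(('hold',(520,150,260)),('sock',(555,-250,250))):
    bot.move_pose(pos,R); m,p,d=cam('wrist'); cv2.imwrite(f'pics/w_{n}.png',p); np.savez('w_'+n,p=p,d=d,m=m)
    P=cloud(m,d); Z=P[...,2]; ok=d>0
    if n=='hold':
        M=(ok&(Z>17)&(Z<27)).astype(np.uint8)
        C,H=cv2.findContours(M,cv2.RETR_CCOMP,cv2.CHAIN_APPROX_NONE)
        for cc,h in zip(C,H[0]):
            if h[3]>=0 and cv2.contourArea(cc)>300:
                w=plane(m,cc.reshape(-1,2),22)[:,:2].astype(np.float32); e=cv2.fitEllipse(w)
                print('hole',cc.mean((0,1)).round(),np.round(e[0],1),np.round(e[1],1))
    else:
        k,l,s,c=cv2.connectedComponentsWithStats((ok&(Z>9)&(Z<72)).astype(np.uint8))
        for i in range(1,k):
            if s[i,4]<300: continue
            q=P[l==i]; zt=np.percentile(q[:,2],95); t=q[q[:,2]>zt-4][:,:2].astype(np.float32)
            (x,y),r=cv2.minEnclosingCircle(t)
            print(c[i].round(),'ztop',zt.round(1),'xy',round(x,1),round(y,1),'dia',round(2*r,1))
print(bot.get_state()['t'])
E
python3 look.py
```

```text
hole [529. 251.] [807.6  22. ] [71.1 75.8]
hole [326. 197.] [530.4  98.8] [42.4 43. ]
hole [344. 129.] [551.1 187.2] [31.  32.2]
hole [270. 111.] [462.3 207.7] [64.6 65.6]
hole [364.  50.] [571.9 276.2] [53.6 54.2]
[151.  16.] ztop 58.2 xy 377.3 -88.3 dia 38.6
[349.  45.] ztop 56.6 xy 587.6 -118.6 dia 26.3
[226.  57.] ztop 58.5 xy 455.5 -130.9 dia 37.9
[150. 105.] ztop 58.5 xy 364.8 -180.2 dia 38.2
[244. 155.] ztop 66.3 xy 470.3 -236.8 dia 64.7
[358. 159.] ztop 64.2 xy 599.5 -239.1 dia 60.2
[359. 248.] ztop 61.3 xy 606.3 -354.6 dia 49.0
[258. 242.] ztop 16.1 xy 472.9 -359.9 dia 52.8
[530. 258.] ztop 66.2 xy 840.0 -362.0 dia 140.6
[391. 321.] ztop 18.3 xy 657.5 -486.7 dia 104.2
[354. 380.] ztop 19.0 xy 616.9 -589.9 dia 332.6
2.5333
```

View pics/w_sock.png

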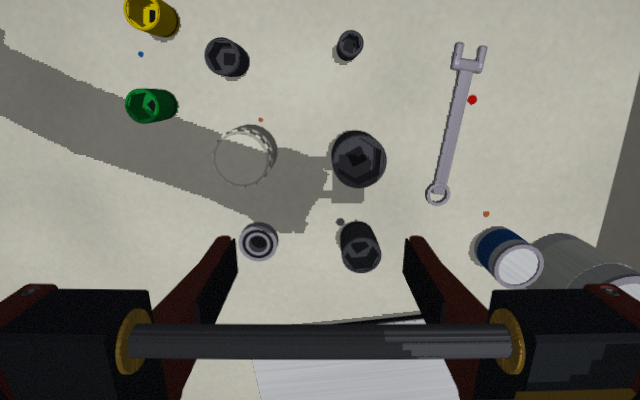

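View pics/w_hold.png

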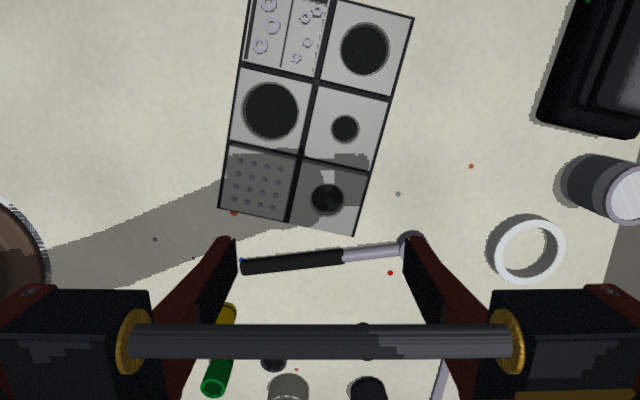

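The wrist agrees with the fixed views to about 2 mm: the wrist_sock view shows b (226,57), a (349,45), d (358,159) and c (359,248), all black with open hexagons up. I'll pick a, carry it over its pocket and check it against the pocket in the fixed cameras.

```bash
cat > job.py <<'E'
from h import *
R=np.array([[0,1,0],[1,0,0],[0,0,-1.]])
S=dict(a=(588.5,-118.8,26,56,42),b=(456.8,-130.7,37,58,43),c=(607.5,-354.6,48,61,45),d=(600,-239.2,60,64,47))
H=dict(a=(552.2,185.4),b=(532,97),c=(573,274.8),d=(463,206))
CAR=140
def st(*ks):
    s=bot.get_state(); return [np.round(s[k],2).tolist() for k in ks]
def op(mm): bot.command_gripper(min(1,mm/88))
def pick(k):
    x,y,D,h,g=S[k]
    z0=bot.get_state()['tcp_pos'][2]
    if z0<CAR-1: bot.servo_line((*bot.get_state()['tcp_pos'][:2],CAR),velocity=200)
    bot.servo_line((x,y,CAR),R,velocity=300); op(D+28)
    bot.servo_line((x,y,g-19),velocity=120)
    print(k,'down',st('wrist_force'))
    bot.command_gripper(0,30)
    print('gripped gap mm',bot.get_state()['finger_gap']*88,st('grip_force','wrist_force'))
    bot.servo_line((x,y,g-19+10),velocity=40); bot.servo_line((x,y,CAR),velocity=150)
    hx,hy=H[k]; bot.servo_line((hx,hy,CAR),velocity=250)
    bot.servo_line((hx,hy,22+8+g-19),velocity=120)   # foot 8 mm above block top
    bot.dwell(.3); print('hover gap',bot.get_state()['finger_gap']*88,st('tcp_pos','wrist_force','t'))
def check(k,zfoot):
    x,y,D,h,g=S[k]; t=np.array(bot.get_state()['tcp_pos'])[:2]
    for n in('side','scene'):
        m,p,d=cam(n); cv2.imwrite(f'pics/{n}_{k}{int(zfoot)}.png',p); P=cloud(m,d)
        M=(d>0)&(abs(P[...,2]-(zfoot+h-3))<5)&(np.hypot(*(P[...,:2]-t).transpose(2,0,1))<D/2+3)
        q=P[M][:,:2].astype(np.float32); c,r=cv2.minEnclosingCircle(q); print(n,'socket',np.round(c,1),'dia',round(2*r,1),len(q))
def place(k,dx=0,dy=0):
    g=S[k][4]; hx,hy=H[k][0]+dx,H[k][1]+dy; z=22+8+g-19
    bot.servo_line((hx,hy,z),velocity=40); w0=np.array(bot.get_state()['wrist_force'])
    for zz in list(range(24,7,-4))+[8]:
        bot.servo_line((hx,hy,zz+g-19),velocity=40)
        s=bot.get_state(); f=np.array(s['wrist_force'])-w0
        if np.linalg.norm(f)>12: break
    print('foot z',zz,'dF',f.round(1),'gap',s['finger_gap']*88,st('tcp_pos'))
    return zz
def release(k):
    D=S[k][2]; op(D+14); x,y,z=bot.get_state()['tcp_pos']
    bot.servo_line((x,y,z+20),velocity=60); bot.servo_line((x,y,CAR),velocity=200); print(st('t'))
E
python3 - <<'E'
from job import *
pick('a'); check('a',30)
E
```

```text
a down [[0.29, -0.2, 0.06]]
gripped gap mm 25.23382214745162 [29.94, [-1.3, -0.17, 2.82]]
hover gap 25.188667011982545 [[552.51, 185.53, 53.57], [0.82, 0.7, -1.57], 9.48]
side socket [553.7 184.4] dia 30.3 64
scene socket [552.5 184.3] dia 29.7 69
```

```bash
python3 - <<'E'
from job import *
z=place('a')
if z==8: release('a'); check('a',8)
E
```

```text
foot z 8 dF [-5.2 -0.2 19.4] gap 25.206180657027176 [[553.41, 186.27, 33.3]]
[12.66]
side socket [551.3 183.8] dia 28.3 69
scene socket [553.8 184.3] dia 27.3 75
```

```bash
cat >> job.py <<'E'
def height(k):
    D,h=S[k][2:4]
    for n in('side','scene'):
        m,p,d=cam(n); P=cloud(m,d); q=P[(d>0)&(np.hypot(*(P[...,:2]-H[k]).transpose(2,0,1))<D/2+4)&(P[...,2]<h+40)]
        zt=np.percentile(q[:,2],93); q=q[q[:,2]>zt-4]; c,r=cv2.minEnclosingCircle(q[:,:2].astype(np.float32))
        print(k,n,'top',zt.round(1),'want',8+h,'c',np.round(c,1),round(2*r,1))
        x,y=np.argwhere(np.hypot(*(P[...,:2]-H[k]).transpose(2,0,1))<30).mean(0).astype(int)
        cv2.imwrite(f'pics/h_{k}_{n}.png',cv2.resize(p[max(0,x-50):x+40,max(0,y-60):y+60],None,fx=4,fy=4))
E
python3 - <<'E'
from job import *
x,y,_=bot.get_state()['tcp_pos']; bot.servo_line((x,y-150,140),velocity=300)
height('a'); print(st('t'))
E
```

```text
a side top 66.3 want 64 c [551.2 184.3] 26.7
a scene top 66.4 want 64 c [553.2 184.6] 28.0
[13.51]
```

View pics/h_a_side.png

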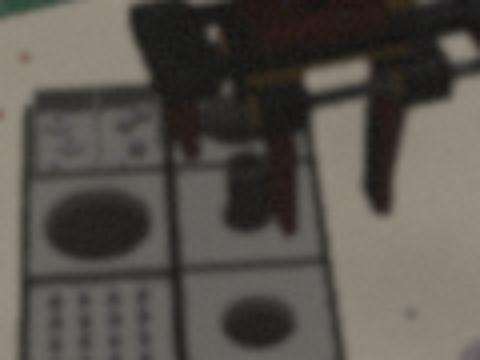

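Socket a is in the pocket and centred, but its top reads about 2 mm high. I'll recheck with the arm clear, from above b.

```bash
python3 - <<'E'
from job import *
bot.servo_line((S['b'][0],S['b'][1],140),R,velocity=300)
height('a')
m,p,d=cam('side'); P=cloud(m,d); q=P[(d>0)&(np.hypot(*(P[...,:2]-H['a']).transpose(2,0,1))<17)]; q=q[q[:,2]>58]
print(np.percentile(q[:,2],[20,50,80,90,97,99]).round(1))
# plane through rim points -> tilt
c=q[:,:2].mean(0); 
t=q[q[:,2]>62.5]; A=np.c_[t[:,:2]-c,np.ones(len(t))]; print(np.linalg.lstsq(A,t[:,2],rcond=None)[0].round(3),len(t))
q=P[(d>0)&(np.hypot(*(P[...,:2]-H['a']).transpose(2,0,1))<40)&(np.hypot(*(P[...,:2]-H['a']).transpose(2,0,1))>26)]
print('block top',np.median(q[:,2]),'tcp',st('tcp_pos','t'))
E
```

```text
Traceback (most recent call last):
  File "job.py", line 44, in height
    zt=np.percentile(q[:,2],93); q=q[q[:,2]>zt-4]; c,r=cv2.minEnclosingCircle(q[:,:2].astype(np.float32))
IndexError: index -1 is out of bounds for axis 0 with size 0
```

View pics/h_a_scene.png

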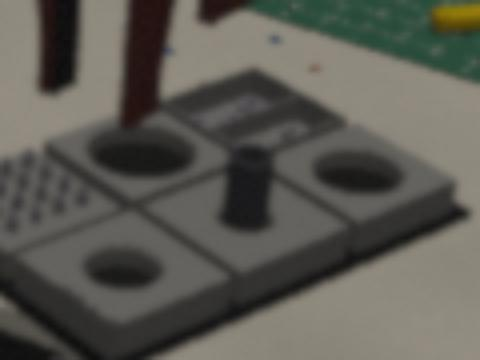

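Scene crop: socket a is in the pocket at crop pixel (246,190), with a possible slight lean. The arm over b blocks the side view, so I'll check from over c.

```bash
python3 - <<'E'
from job import *
bot.servo_line((S['c'][0],S['c'][1],140),R,velocity=300)
for n in('side','scene'):
    m,p,d=cam(n); P=cloud(m,d); r=np.hypot(*(P[...,:2]-H['a']).transpose(2,0,1))
    q=P[(d>0)&(r<18)&(P[...,2]<80)]; B=P[(d>0)&(r<40)&(r>26)&(P[...,2]<40)]
    print(n,len(q),len(B)); 
    if len(q)<50: continue
    print('block top',np.percentile(B[:,2],[30,50,70]).round(1))
    # axis tilt: wall-point centroids per height slice
    for lo in(26,36,46,54,58,61,64): 
        s=q[(q[:,2]>lo)&(q[:,2]<lo+8)]; print(lo,len(s),s.mean(0).round(1) if len(s) else '')
    s=q[q[:,2]>52]; print('z pct',np.percentile(s[:,2],[50,80,95,100]).round(1))
    rows,cols=np.where((d>0)&(r<18)&(P[...,2]<80)); a,b=rows.min()-12,cols.min()-25
    cv2.imwrite(f'pics/z_{n}.png',cv2.resize(p[a:a+55,b:b+75],None,fx=8,fy=8,interpolation=cv2.INTER_CUBIC))
print(st('t','tcp_pos'))
E
```

```text
side 232 290
block top [24.3 25.1 25.9]
26 22 [551.2 175.9  29.8]
36 27 [550.3 175.4  40.3]
46 30 [551.4 177.2  50.9]
54 41 [551.4 181.3  57.9]
58 59 [551.5 183.2  62.3]
61 55 [551.6 183.8  64.8]
64 41 [551.6 183.6  66. ]
z pct [61.4 65.7 67.5 71.5]
scene 262 265
block top [24.  24.5 25.1]
26 30 [557.9 177.5  30.2]
36 29 [558.1 176.9  40.1]
46 35 [557.8 177.5  49.9]
54 51 [556.  181.2  58.3]
58 58 [555.1 183.1  62.2]
61 63 [554.  183.7  64.9]
64 45 [553.5 183.7  66.1]
z pct [61.8 66.2 67.5 69.1]
[15.49, [607.52, -352.89, 140.18]]
```

View pics/z_scene.png

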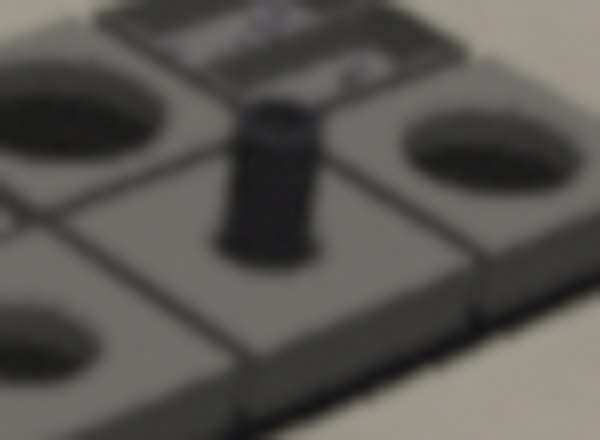

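The holder block tops read about 24.7 mm, so the grid stands on a mat of about 2.5 mm (dark edge visible). Socket a is therefore fully seated and upright, since the slice centroids are constant with height. I'll set the floor at about 10.3 mm and go on with c.

```bash
sed -i 's/for zz in list(range(24,7,-4))+\[8\]:/for zz in (26,22,18,14,12,11,10,9.5):/; s/norm(f)>12/norm(f)>8/' job.py
python3 - <<'E'
from job import *
pick('c'); check('c',30)
z=place('c')
print(z)
if z<=12: release('c')
E
```

```text
c down [[0.45, -0.64, -0.2]]
gripped gap mm 47.46542909536133 [30.0, [-1.91, -0.12, 3.53]]
hover gap 47.63996160683886 [[573.35, 274.98, 56.67], [-0.77, 0.93, -5.19], 23.19]
side socket [574.5 272.1] dia 51.8 129
scene socket [573.6 273.3] dia 50.9 141
foot z 11 dF [-2.9 -1.5 10.1] gap 47.18791314155324 [[573.31, 275.14, 38.2]]
11
[26.55]
```

Seated at the expected floor height. Next are d and b, measuring the height of each placed socket while the arm is over the next one.

```bash
python3 - <<'E'
from job import *
pick('d'); check('d',30)
z=place('d'); print(z)
if z<=12: release('d')
E
```

```text
d down [[0.3, 0.67, -0.13]]
gripped gap mm 59.717564246755174 [30.0, [-2.4, 0.64, 4.08]]
hover gap 59.66450474616691 [[463.31, 206.15, 58.54], [0.57, 0.25, -6.26], 35.04]
side socket [463.8 205. ] dia 64.5 203
scene socket [462.7 203.8] dia 63.5 157
foot z 11 dF [-2.9 -1.7 12.5] gap 59.4611512729097 [[463.4, 206.18, 40.09]]
11
[38.39]
```

```bash
python3 - <<'E'
from job import *
pick('b'); check('b',30)
z=place('b'); print(z)
if z<=12:
    release('b'); bot.servo_line((700,-150,200),velocity=300); bot.dwell(.3)
    for k in 'abcd': height(k)
    m,p,d=cam('scene'); cv2.imwrite('pics/end.png',cv2.resize(p[130:360,130:450],None,fx=2.4,fy=2.4))
    print(st('t'))
E
```

```text
b down [[-0.09, 0.42, 0.67]]
gripped gap mm 36.67589370398551 [29.94, [-1.02, 0.26, 3.35]]
hover gap 36.55033517540146 [[532.34, 97.12, 54.54], [-0.46, -0.03, -2.8], 45.27]
side socket [532.9  94.2] dia 41.0 117
scene socket [531.6  95.3] dia 40.5 103
foot z 11 dF [-2.8  0.8 12.4] gap 36.437467365960984 [[532.36, 97.17, 36.06]]
11
[48.63]
a side top 66.2 want 64 c [551.4 183.6] 26.7
a scene top 65.2 want 64 c [554.7 186.1] 30.6
b side top 69.5 want 66 c [531.   97.2] 38.6
b scene top 68.0 want 66 c [533.6  95.7] 38.5
c side top 71.6 want 69 c [572.9 272.4] 50.6
c scene top 68.8 want 69 c [583.3 275.8] 45.9
d side top 74.2 want 72 c [463.8 203.6] 61.7
d scene top 73.2 want 72 c [460.6 203. ] 64.4
[50.55]
```

View pics/end.png

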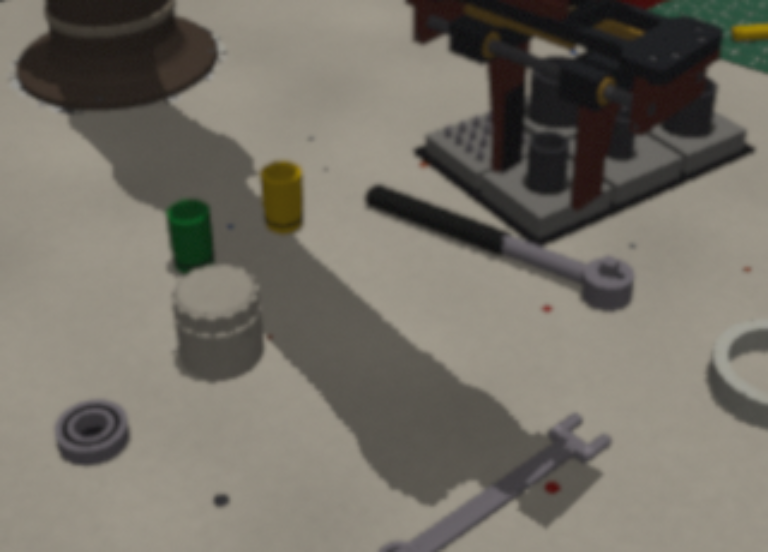

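The end view shows the filter at (218,320) and the bearing at (92,430), both still where they were, and the sockets standing in the pockets, partly behind the gripper. The unobstructed side view puts every top 2.2–3.5 mm over nominal, as the mat would give, and every centre within about 3 mm. I'm handing it in.

```bash
python3 -c "
from bench import bot
print(bot.job_done())"
```

```text
the job is handed in; nothing more can be done
None
```

I put all four sockets in their own holders, upright and seated by my last measurements, left the oil filter and wheel bearing where they were, and handed the job in at about 51 s; no verdict was shown.

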